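# Change over the two sample cups on balance and stirrer

## Task

The two steel sample cups have to change places: the tall one standing on the balance belongs in the middle of the stirrer's plate, and the squat one on the stirrer in the middle of the balance pan; use the empty cork coaster to park one of them on the way. Finish with the white liner standing right down inside the squat cup and the knobbed lid properly seated on the tall cup. Keep both cups upright all the time and leave the amber bottle and the white jar where they stand.

Things in the scene. Friction and masses are not known exactly. Their poses are not given: they have to be found in the camera images.
- tall_cup: Tall open tapered cup of plain steel, 95 mm high, outer diameter 44 mm at the base and 56 mm at the rim, wall 2.5 mm, floor 4 mm thick (inner diameter at the rim 51 mm), about 0.14 kg. At the start it stands on the balance pan. Origin: centre of its underside; z up its axis. Any grasp across its outside, about 55 mm wide near the top, will do.
- squat_cup: Squat open tapered cup of plain steel, 60 mm high, outer diameter 54 mm at the base and 68 mm at the rim, wall 2.5 mm, floor 4 mm thick (inner diameter 49 mm at the floor, 63 mm at the rim), about 0.14 kg. At the start it stands on the stirrer plate. Origin: centre of its underside; z up its axis.
- liner: White plastic open tapered liner cup, 100 mm high, outer diameter 43 mm at the base and 61 mm at the rim, about 0.06 kg, standing upright on the bench. Origin: centre of its underside; z up its axis. It nests in the squat cup with 3 mm play all round at the bottom, its underside resting on that cup's floor (4 mm above the cup's origin), so its upper 44 mm stand clear of the cup's rim.
- lid: Steel lid, right way up on the bench: tapered plug below (10 mm deep, diameter 38 mm at the bottom, 47 at its top), flange disc 62 mm in diameter from 10 to 14 mm above the origin, upright black knob 20 mm in diameter from 14 to 44 mm. Origin: centre of the plug underside; z up. Seated, the flange lies on the tall cup rim, the origin 85 mm above that of the cup. About 0.07 kg.
- balance: Laboratory balance, fixed to the bench: white housing 210 x 150 mm, 46 mm high, display at its front, and a round steel pan 110 mm in diameter whose top is 60 mm above the bench. Origin: on the bench under the centre of the pan. In its own frame the housing reaches from x = -135 to +75 mm, y = -75 to +75 mm.
- stirrer: Magnetic stirrer, fixed to the bench: grey housing 200 x 140 mm, 51 mm high, and a round white plate 120 mm in diameter whose top is 60 mm above the bench. Origin: on the bench under the centre of the plate. In its own frame the housing reaches from x = -130 to +70 mm, y = -70 to +70 mm, with a control knob sticking out 12 mm at its -x end.
- coaster: Cork coaster fixed on the bench, a disc 110 mm in diameter and 6 mm thick, empty at the start: the free spot for parking. Origin: centre of its underside.
- bottle: Bystander: closed amber glass bottle with white cap, 52 mm in diameter, 115 mm high, loose on the bench. Leave it alone. Origin: centre of its underside.
- jar: Bystander: closed white jar with black screw cap, 60 mm in diameter, 70 mm high, loose on the bench. Leave it alone. Origin: centre of its underside.
There are look-alikes about, which are no part of the job. What is shaped like the tall_cup but pink or red is not meant. Leave any pink or turquoise look-alike of the squat_cup alone.

How it is judged:
On the way, in this order (a step that is already met when the one before it is completed fails the run):
1. one of the two steel cups is parked on the cork coaster, upright and let go (((horizontal distance between tall_cup and coaster below 0.03 m and z of tall_cup in the frame of coaster between 0.002 and 0.01 m and angle between tall_cup's own z axis and vertical below 0.1 rad and linear speed of tall_cup below 0.02 m/s and contact force between the fingers and tall_cup below 0.3 N) or (horizontal distance between squat_cup and coaster below 0.03 m and z of squat_cup in the frame of coaster between 0.002 and 0.01 m and angle between squat_cup's own z axis and vertical below 0.1 rad and linear speed of squat_cup below 0.02 m/s and contact force between the fingers and squat_cup below 0.3 N))), for 0.2 s.
2. the cups have changed places: the tall cup stands on the stirrer plate and the squat cup on the balance pan (horizontal distance between tall_cup and stirrer below 0.015 m and z of tall_cup in the frame of stirrer between 0.056 and 0.064 m and angle between each of tall_cup, squat_cup's own z axis and vertical below 0.1 rad and horizontal distance between squat_cup and balance below 0.015 m and z of squat_cup in the frame of balance between 0.056 and 0.064 m), for 0.2 s.
At the end, for the whole second after the job is handed in: Tall cup upright on the stirrer plate, squat cup on the balance pan, each within 15 mm of the middle; liner upright in the squat cup, down on its floor within 4 mm; lid level on the tall cup, within 4 mm in height and 6 mm of centre; all at rest (all of step 2 and horizontal distance between liner and squat_cup below 0.008 m and z of liner in the frame of squat_cup between 0.001 and 0.008 m and angle between each of liner, lid's own z axis and vertical below 0.1 rad and horizontal distance between lid and tall_cup below 0.006 m and z of lid in the frame of tall_cup between 0.081 and 0.089 m and linear speed of each of tall_cup, squat_cup, liner, lid below 0.02 m/s); the robot touches nothing.
It fails at once if a steel cup is tipped by more than about 30 degrees (angle between any of tall_cup, squat_cup's own z axis and vertical above 0.52 rad).
It fails at once if the amber bottle or the white jar is shifted by more than 30 mm or knocked over (distance of any of bottle, jar from where it was at the start of the episode above 0.03 m or angle between any of bottle, jar's own z axis and vertical above 0.4 rad).
It also fails if it takes over 136 s, if anything falls off the work surface, if the arm or the gripper's body presses on something with over 40 N, if the wrist force passes 120 N, or if a joint passes its speed limit or range.

## Robot

A 6-joint arm with a two-finger parallel gripper is mounted at the origin on the work surface. World frame = base frame: x ahead of the robot, y to its left, z up, the work surface at z = 0. Lengths are in m, angles in rad, forces in N, time in s.
With the tool pointing down it reaches from about 0.325 to 0.9 m from the base axis. Payload 6.1 kg.
Tool frame: the origin (TCP) lies midway between the tips of the shut fingers; the grasp point (between the pads) lies 19 mm behind it; x points along the fingers, y is the direction in which the jaws open and shut, and the axes are right-handed (so a half turn about x gives the same grasp; the last joint's range is limited). The gripper opens to 85 mm and grips with 20 to 120 N. Pads are 22 mm wide; open, the fingers measure 114 mm over their backs; the gripper's body (76 mm by 85 mm) begins 54 mm behind the grasp point. The pads swing forward as they close: fully open they stand 13 mm farther back than shut.
Start: joints at [0.987, 0.22, 1.526, -0, 1.395, -0.126], TCP at [0.276, 0.561, 0.231] pointing down, gripper open.
Joint ranges: [-2.98, 2.98], [-0.91, 2.08], [0.09, 2.57], [-1.24, 4.39], [0.2, 2.65], [-2.68, 2.68]. Speed limits (rad/s): [2.57, 2.57, 3.01, 3.14, 3.14, 3.14].

## Interface

Orientations are given as [roll, pitch, yaw] about the fixed x, y, z axes, in that order (R = Rz(yaw) Ry(pitch) Rx(roll)).
In Python, from plant import movep, move_l, set_joints, gripper_to, hold, inverse_kinematics, observe, get_image, get_calibration, Unreachable, job_done gives the robot as it stands. Calls block until the motion is done:
- movep(position, orientation): joint-space move of the TCP to a pose.
- move_l(position, feed=0.15, rotation=None, max_force=None): straight line of the TCP; rotation=None keeps the orientation; feed is the mean speed in m/s. With max_force (N) it stops when the force on the tool has changed by that much, and returns True; else False.
- set_joints(angles): joint-space move.
- gripper_to(opening, f_grip=None): finger opening in m; f_grip is the grip in N (None keeps the last); returns when the fingers have stopped.
- hold(seconds).
- inverse_kinematics(position, orientation): joint angles nearest the present ones, or None.
- observe(): the state.
- get_image(name): name is "scene" or "side" or "wrist"; returns (picture, depth): 400x640x3 uint8, red, green, blue; 400x640 float32, m along the optical axis (not along the pixel's ray), 0 where there is no reading.
- get_calibration(name): a dict with "intrinsics" (3x3 intrinsics, pixels), "dist_coeffs" ([k1, k2, p1, p2, k3] as OpenCV has them; the pictures are not rectified), "world_from_camera" (4x4, takes a point from camera to world coordinates). Camera axes: x right, y down, z forward; pixel columns grow to the right and rows downward; lengths in m; the calibration is good to about 2 mm. A picture is of the moment at which its call begins: read the wrist's pose just before it. get_calibration takes no time and is no camera call; for the wrist camera it gives the pose at the moment of the call.
A pose or a line that the arm cannot do raises Unreachable and nothing moves.
- job_done(): hands the job in, once; it reports no verdict.
The state is a dict: "time_s": time; "q": joint angles; "joint_velocities": joint speeds; "joint_torque": joint torques, N m; "eef_pos": TCP position; "tcp_rot": TCP orientation; "ft_force": force on the tool from outside, world axes, zero at the start; "torque": the same for the moment, N m; "opening": finger opening in m.
Only numpy, scipy, OpenCV 4.12 (cv2) and the standard library are available. Lean on these libraries where they do the work, as an engineer would, in place of code of your own. Each camera call takes 0.05 s, during which the arm holds its last target.

## Working session

There is one attempt and no reset: what is moved stays moved. The work goes in short steps, each a Python script; the robot and the scene stay as the last script left them, time stands still between calls to the robot, and variables do not carry over. Pictures are saved under pics/ and viewed, and the job is handed in when it is done.

```bash
ls; mkdir -p pics; python3 - <<'E'
from plant import *
import cv2
print(observe())
for n in ["scene","side","wrist"]:
    im,d=get_image(n); cv2.imwrite(f"pics/{n}0.png",im[:,:,::-1])
    c=get_calibration(n); print(n,c)
    import numpy as np; np.savez(f"{n}0.npz",im=im,d=d,K=c["intrinsics"],D=c["dist_coeffs"],T=c["world_from_camera"])
E
```

```text
pics
{'time_s': 0.0, 'q': array([ 9.86911644e-01,  2.21230670e-01,  1.52761386e+00,  7.30818050e-07,
        1.39468749e+00, -1.26105885e-01]), 'joint_velocities': array([-0.00071   , -0.00114026,  0.00076601,  0.00115486,  0.00080045,
       -0.00095032]), 'joint_torque': array([-9.94673355e-04, -4.96929789e+01, -3.89374065e+01, -2.78154657e-04,
        1.15720363e-02, -4.12259837e-06]), 'eef_pos': array([0.27589492, 0.56013823, 0.23019497]), 'tcp_rot': array([-1.69727309,  1.56885696, -2.15505201]), 'ft_force': array([-0.82766294, -0.03932384,  0.66977138]), 'torque': array([-0.00066774,  0.0213866 , -0.04828936]), 'opening': 0.08546977007022732}
scene {'intrinsics': array([[400.03509889,   0.        , 319.91696824],
       [  0.        , 400.03509889, 193.16527516],
       [  0.        ,   0.        ,   1.        ]]), 'dist_coeffs': array([-0.0953045,  0.       ,  0.       ,  0.       ,  0.       ]), 'world_from_camera': array([[-0.37398008,  0.64811726, -0.66338746,  1.20923828],
       [ 0.92733316,  0.27200785, -0.25703101,  0.27978261],
       [ 0.01386037, -0.71130566, -0.702
[... 542 characters left out ...]
8840442],
       [ 0.        ,  0.        ,  0.        ,  1.        ]])}
wrist {'intrinsics': array([[328.8519074 ,   0.        , 319.0812167 ],
       [  0.        , 328.8519074 , 200.71920377],
       [  0.        ,   0.        ,   1.        ]]), 'dist_coeffs': array([-0.01617786,  0.        ,  0.        ,  0.        ,  0.        ]), 'world_from_camera': array([[ 4.43383771e-01,  8.51106142e-01,  2.81121268e-01,
         2.03652458e-01],
       [ 8.96331743e-01, -4.21183086e-01, -1.38543187e-01,
         5.96279847e-01],
       [ 4.88565735e-04,  3.13405717e-01, -9.49619196e-01,
         3.73238331e-01],
       [ 0.00000000e+00,  0.00000000e+00,  0.00000000e+00,
         1.00000000e+00]])}
```

View pics/scene0.png

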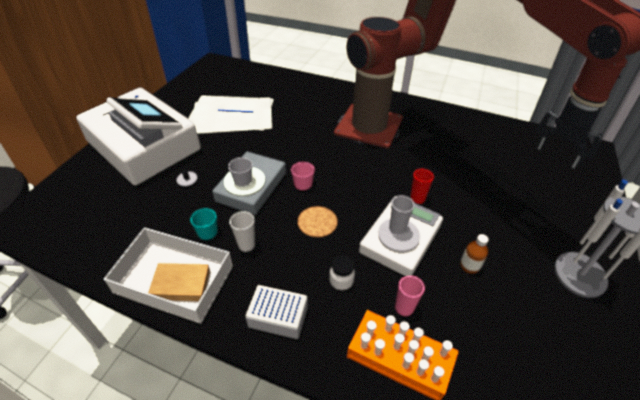

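View pics/side0.png

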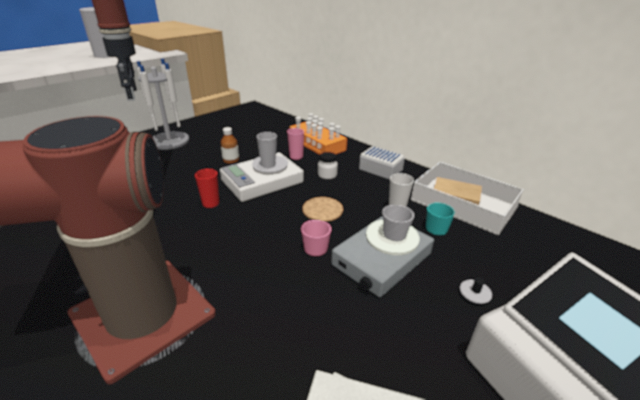

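View pics/wrist0.png

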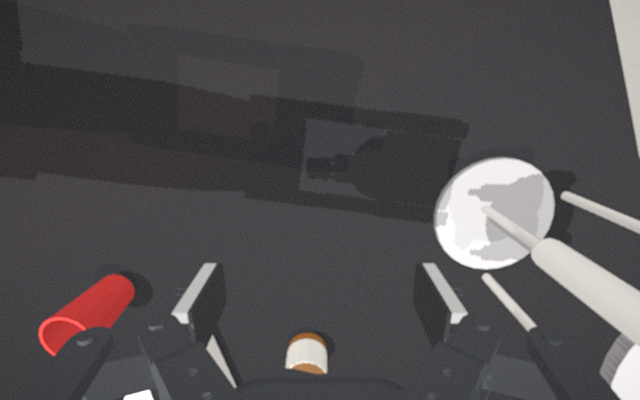

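Scene view: tall cup (401,213) on the balance, squat cup (240,172) on the stirrer, liner (243,232), lid (187,180), coaster (317,222), bottle (474,254), jar (342,272). Side view shows the same: tall (267,150), squat (397,222), liner (400,190), lid (476,291), coaster (322,208). Next I turn these into world positions.

```bash
cat > vis.py <<'E'
import numpy as np, cv2
def cloud(im,d,K,D,T):
    h,w=d.shape
    u,v=np.meshgrid(np.arange(w),np.arange(h))
    p=cv2.undistortPoints(np.stack([u,v],-1).reshape(-1,1,2).astype(np.float64),K,D).reshape(h,w,2)
    P=np.dstack([p[...,0]*d,p[...,1]*d,d])
    W=P@T[:3,:3].T+T[:3,3]
    W[d<=0]=np.nan
    return W
def load(n):
    z=np.load(n); return z["im"],cloud(z["im"],z["d"],z["K"],z["D"],z["T"])
def circ(P):
    from scipy.optimize import least_squares
    f=lambda a:np.hypot(P[:,0]-a[0],P[:,1]-a[1])-a[2]
    r=least_squares(f,[*P[:,:2].mean(0),.03],loss="soft_l1",f_scale=.002)
    return r.x
E
python3 - <<'E'
from vis import *
img=np.zeros((600,800,3),np.uint8)
S=.001*1.25
best=np.full((600,800),-1.)
for n in ["scene0.npz","side0.npz"]:
    im,W=load(n)
    px={"scene0.npz":dict(coaster=(317,222),tall=(401,213),squat=(240,172),liner=(243,232),lid=(187,180),plate=(240,188),pan=(400,240),bottle=(480,240),jar=(342,265)),"side0.npz":dict(coaster=(322,208),tall=(267,150),squat=(397,222),liner=(400,190),lid=(476,291),bottle=(227,132),jar=(328,160))}[n]
    for k,(u,v) in px.items(): print(n,k,W[v,u].round(3))
    m=np.isfinite(W[...,2])&(W[...,2]>-.02)&(W[...,2]<.25)
    P=W[m];C=im[m]
    r=(600-(P[:,0]-.15)/S).astype(int); c=(400-P[:,1]/S).astype(int)
    ok=(r>=0)&(r<600)&(c>=0)&(c<800)
    o=np.argsort(P[ok][:,2])
    for i in o: 
        a,b=r[ok][i],c[ok][i]; 
        if P[ok][i,2]>=best[a,b]:
            best[a,b]=P[ok][i,2]; img[a:a+2,b:b+2]=C[ok][i][::-1]
cv2.imwrite("pics/top0.png",img)
E
```

```text
Still running in the background as job /tmp/bash_jobs.1000/223ae0784398 (pid 517). You'll get a notice when it ends.
```

```bash
kill -- -$(cat /tmp/bash_jobs.1000/223ae0784398/pid); cat /tmp/bash_jobs.1000/223ae0784398/stdout
timeout 100 python3 - <<'E'
from vis import *
img=np.zeros((600,800,3),np.uint8)
S=.001*1.25
A=[]
for n in ["scene0.npz","side0.npz"]:
    im,W=load(n)
    m=np.isfinite(W[...,2])&(W[...,2]>-.02)&(W[...,2]<.25)
    A.append(np.hstack([W[m],im[m][:,::-1]]))
A=np.vstack(A); A=A[np.argsort(A[:,2])]
r=(600-(A[:,0]-.15)/S).astype(int); c=(400-A[:,1]/S).astype(int)
ok=(r>=0)&(r<599)&(c>=0)&(c<799)
for dr in (0,1):
  for dc in (0,1): img[r[ok]+dr,c[ok]+dc]=A[ok,3:]
cv2.imwrite("pics/top0.png",img)
E
```

```text
(no output)
```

View pics/top0.png

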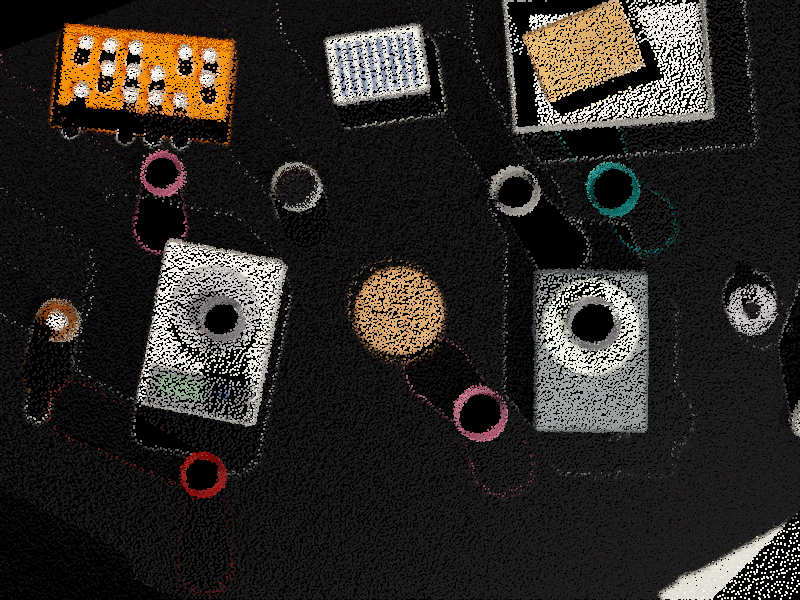

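```bash
cat > fit.py <<'E'
from vis import *
S={n:load(n) for n in ["scene0.npz","side0.npz"]}
def sel(n,c,r,z0,z1):
    im,W=S[n]; m=(np.hypot(W[...,0]-c[0],W[...,1]-c[1])<r)&(W[...,2]>z0)&(W[...,2]<z1)
    return W[m],im[m]
if __name__=="__main__":
    from scipy.optimize import least_squares
    for nm,c,zt in [("tall",(.50,.2225),.155),("squat",(.4975,-.24),.12),("liner",(.6625,-.144),.1),("lidknob",(.521,-.4375),.044),("jar",(.51+.155,.13),.07),("bottle",(.5,.43),.115),("red",(.305,.245),.095),("pinkB",(.68,.297),None),("pink2",(.38,-.1),.06),("teal",(.66,-.267),.06)]:
        for n in S:
            P,_=sel(n,c,.06,(zt or .06)-.03,.3)
            if len(P)<10: print(nm,n,len(P)); continue
            zz=np.percentile(P[:,2],98); P=P[P[:,2]>zz-.006]
            print(nm,n,len(P),circ(P).round(4),"ztop",zz.round(4))
    # discs
    for nm,c,R,zt in [("coaster",(.51,.002),.055,.006),("plate",(.4975,-.235),.06,.06),("pan",(.505,.23),.055,.06),("lidfl",(.521,-.4375),.031,.014)]:
        Q=[]
        for n in S:
            P,C=sel(n,c,R+.03,zt-(.006 if nm!="coaster" else .009),zt+.006)
            if nm=="coaster": 
                k=(C[:,0].astype(int)-C[:,2]>40); P=P[k]
            Q.append(P)
            print(nm,n,len(P),"medz",np.median(P[:,2]).round(4),end=" ")
            if len(P)>20:
                a=np.arctan2(P[:,1]-c[1],P[:,0]-c[0]); r=np.hypot(P[:,1]-c[1],P[:,0]-c[0])
                b=((a+np.pi)/(2*np.pi)*36).astype(int)
                E=np.array([P[b==i][np.argsort(r[b==i])[int(.97*((b==i).sum()-1))]] for i in range(36) if (b==i).sum()>3])
                print(len(E),circ(E).round(4))
E
python3 fit.py
```

```text
tall scene0.npz 110 [0.5025 0.2235 0.0266] ztop 0.1561
tall side0.npz 84 [0.5018 0.2216 0.0265] ztop 0.1556
squat scene0.npz 86 [ 0.4963 -0.239   0.0326] ztop 0.122
squat side0.npz 169 [ 0.496  -0.2417  0.0322] ztop 0.1208
liner scene0.npz 87 [ 0.6615 -0.1419  0.029 ] ztop 0.102
liner side0.npz 98 [ 0.662  -0.1444  0.0292] ztop 0.1011
lidknob scene0.npz 29 [ 0.5149 -0.4365  0.0074] ztop 0.0465
lidknob side0.npz 68 [ 0.512  -0.4395  0.0072] ztop 0.0452
jar scene0.npz 318 [0.669  0.1312 0.0185] ztop 0.0738
jar side0.npz 116 [0.6657 0.1284 0.0193] ztop 0.072
bottle scene0.npz 68 [0.5015 0.4301 0.0087] ztop 0.1172
bottle side0.npz 24 [0.4995 0.4274 0.0091] ztop 0.1163
red scene0.npz 77 [0.3076 0.2479 0.0267] ztop 0.0969
red side0.npz 91 [0.3072 0.2456 0.0262] ztop 0.0957
pinkB scene0.npz 125 [0.6841 0.2977 0.0259] ztop 0.0965
pinkB side0.npz 62 [0.6841 0.2961 0.0263] ztop 0.0952
pink2 scene0.npz 80 [ 0.384  -0.0992  0.0324] ztop 0.062
pink2 side0.npz 143 [ 0.3826 -0.1005  0.0323] ztop 0.0609
teal scene0.npz 100 [ 0.6646 -0.2652  0.0314] ztop 0.0626
teal side0.npz 123 [ 0.6638 -0.2654  0.0322] ztop 0.0612
coaster scene0.npz 1016 medz 0.006 36 [5.075e-01 5.000e-04 5.810e-02]
coaster side0.npz 803 medz 0.006 36 [0.5157 0.0053 0.0582]
plate scene0.npz 626 medz 0.0604 30 [ 0.4919 -0.2361  0.0599]
plate side0.npz 984 medz 0.0603 28 [ 0.4911 -0.2398  0.0589]
pan scene0.npz 841 medz 0.0612 29 [0.514  0.2323 0.0539]
pan side0.npz 334 medz 0.0602 31 [0.514  0.2293 0.0523]
lidfl scene0.npz 181 medz 0.0147 29 [ 0.5132 -0.4378  0.0279]
lidfl side0.npz 439 medz 0.014 29 [ 0.5128 -0.439   0.0298]
```

```bash
cat > rob.py <<'E'
from plant import *
import numpy as np, cv2
from vis import cloud, circ
O=[0,np.pi/2,-np.pi/2]
TALL=np.array([.502,.2225]);SQUAT=np.array([.496,-.2405]);PAN=np.array([.514,.231]);PLATE=np.array([.4915,-.238])
COAST=np.array([.5115,.003]);LINER=np.array([.662,-.143]);LID=np.array([.5125,-.438])
def st(m=""):
    o=observe(); print(m,round(o["time_s"],2),o["eef_pos"].round(4),"F",o["ft_force"].round(1),"open",round(o["opening"],4))
def snap(cam,tag):
    c=get_calibration(cam); im,d=get_image(cam)
    cv2.imwrite(f"pics/{tag}.png",im[:,:,::-1]); np.savez(f"{tag}.npz",im=im,d=d,K=c["intrinsics"],D=c["dist_coeffs"],T=c["world_from_camera"])
    return im,cloud(im,d,c["intrinsics"],c["dist_coeffs"],c["world_from_camera"])
def rim(W,c,ztop,r=.05,band=.006):
    m=(np.hypot(W[...,0]-c[0],W[...,1]-c[1])<r)&(W[...,2]>ztop-.02)&(W[...,2]<ztop+.02)
    P=W[m]
    if len(P)<15: return None
    zz=np.percentile(P[:,2],97); P=P[P[:,2]>zz-band]
    return circ(P).round(4),zz.round(4),len(P)
E
python3 - <<'E'
from fit import *
# obstacles near lid, y<-.44
for n in S:
    im,W=S[n]
    m=(abs(W[...,0]-.5125)<.2)&(W[...,1]<-.46)&(W[...,2]>.02)&(W[...,1]>-.75)
    P=W[m]; print(n,len(P)); 
    for y in np.arange(-.47,-.7,-.03):
        k=P[abs(P[:,1]-y)<.015]; 
        if len(k): print(round(y,2),"x",k[:,0].min().round(3),k[:,0].max().round(3),"zmax",k[:,2].max().round(3))
    m=(abs(W[...,1]+.15)<.1)&(W[...,0]>.7)&(W[...,0]<.8)&(W[...,2]>.02); P=W[m]
    if len(P): print("tray",P[:,0].min().round(3),P[:,2].max().round(3))
E
python3 - <<'E'
from rob import *
p=observe()["eef_pos"]; move_l([p[0],p[1],.30])
movep([TALL[0],TALL[1]-.0,.30],O); st()
im,W=snap("wrist","w1")
print("tall",rim(W,TALL,.155)); print("coaster z",None)
E
```

```text
scene0.npz 5678
-0.5 x 0.355 0.449 zmax 0.132
-0.53 x 0.349 0.529 zmax 0.175
-0.56 x 0.332 0.6 zmax 0.196
-0.59 x 0.322 0.601 zmax 0.196
-0.62 x 0.317 0.594 zmax 0.196
-0.65 x 0.314 0.583 zmax 0.196
-0.68 x 0.314 0.572 zmax 0.197
tray 0.735 0.065
side0.npz 18650
-0.5 x 0.349 0.412 zmax 0.125
-0.53 x 0.338 0.487 zmax 0.174
-0.56 x 0.328 0.517 zmax 0.194
-0.59 x 0.317 0.508 zmax 0.194
-0.62 x 0.313 0.498 zmax 0.194
-0.65 x 0.316 0.487 zmax 0.194
-0.68 x 0.339 0.439 zmax 0.178
tray 0.735 0.062
 2.27 [0.5017 0.2234 0.2999] F [ 0.2 -0.5 -0.4] open 0.0853
tall (array([0.5011, 0.2253, 0.0262]), np.float64(0.1559), 643)
coaster z None
```

View pics/w1.png

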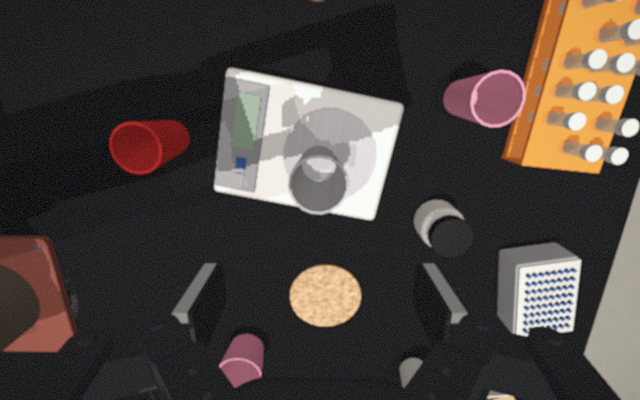

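Wrist view: tall cup rim around (318,180) on the pan, coaster at (325,295), red cup (135,147), jar (443,228), and the way down is clear. Now the tall cup goes onto the coaster.

```bash
python3 - <<'E'
from rob import *
z=np.load("w1.npz"); W=cloud(z["im"],z["d"],z["K"],z["D"],z["T"]); C=z["im"].astype(int)
m=(C[...,0]-C[...,2]>40)&(np.hypot(W[...,0]-.51,W[...,1])<.08)&(W[...,2]<.02)
print("coaster wrist",W[m].mean(0), m.sum())
g=(.5015,.224)
move_l([*g,.20],feed=.2)
move_l([*g,.06+.072-.019],feed=.08,max_force=15); st("down")
gripper_to(.045,30); st("grip")
move_l([*g,.20],feed=.12); st("lift")
snap("side","s1")
E
```

```text
coaster wrist [0.51058708 0.0059599  0.00518318] 3604
down 4.2 [0.5021 0.2242 0.1137] F [-0.3 -0.4  0. ] open 0.0857
grip 4.6 [0.5019 0.2242 0.1138] F [-2.3  0.2  4.5] open 0.0542
lift 5.47 [0.5009 0.2238 0.1989] F [-0.6  0.4 -1.4] open 0.0544
```

View pics/s1.png

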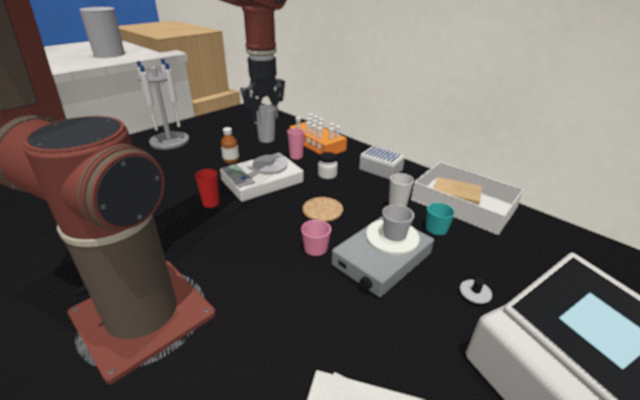

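Side view: the tall cup hangs upright in the gripper at (265,120). I'll put it down on the coaster at (322,208).

```bash
cat >> rob.py <<'E'
def place(xy,ztcp,fmax=6,zup=None,dz=.004):
    move_l([*xy,ztcp+.02],feed=.12); hold(.1)
    hit=move_l([*xy,ztcp-dz],feed=.03,max_force=fmax); st(f"placed hit={hit} want {ztcp:.4f}")
    hold(.2)
E
python3 - <<'E'
from rob import *
C=(.511,.004)
move_l([*C,.20],feed=.2)
place(C,.0597)
gripper_to(.085); hold(.3); st("open")
move_l([*C,.25],feed=.2)
im,W=snap("wrist","w2"); print("tall",rim(W,C,.101))
for n in("scene","side"):
    im,W=snap(n,n+"2"); print(n,rim(W,C,.101))
snap
E
```

```text
placed hit=True want 0.0597 8.67 [0.5103 0.0041 0.0596] F [-0.9  0.1  4.9] open 0.0541
open 9.58 [0.5098 0.0041 0.0591] F [-0.3  0.4 -0.2] open 0.085
tall (array([0.5099, 0.0053, 0.0262]), np.float64(0.1019), 627)
scene (array([0.512 , 0.0027, 0.0262]), np.float64(0.1029), 82)
side (array([0.5108, 0.002 , 0.0264]), np.float64(0.1019), 95)
```

View pics/scene2.png

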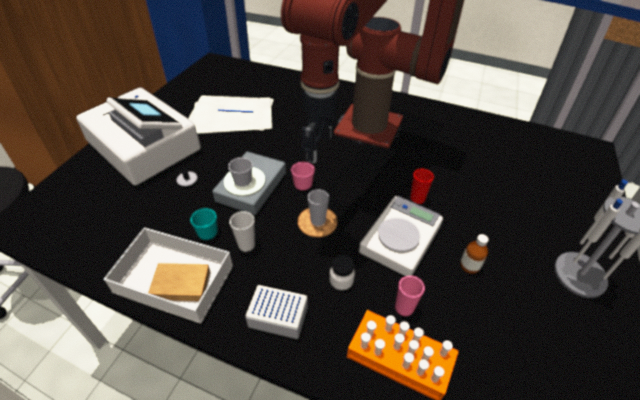

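Scene view: the tall cup stands on the coaster at (317,210) and the pan (400,236) is empty. I'll refit the empty pan, then grasp the squat cup.

```bash
python3 - <<'E'
from rob import *
for n in ["scene2","side2"]:
    z=np.load(n+".npz"); W=cloud(z["im"],z["d"],z["K"],z["D"],z["T"])
    m=(np.hypot(W[...,0]-PAN[0],W[...,1]-PAN[1])<.075)&(abs(W[...,2]-.0605)<.0055); P=W[m]
    h=cv2.convexHull((P[:,:2]*1e4).astype(np.int32))[:,0]/1e4
    print(n,circ(h).round(4),P[:,:2].mean(0).round(4))
movep([*SQUAT,.26],O)
im,W=snap("wrist","w3"); print("squat",rim(W,SQUAT,.12,r=.06))
g=(SQUAT[0]+.0005,-.2398)
move_l([*g,.16],feed=.2)
move_l([*g,.06+.040-.019],feed=.08,max_force=12); st("down")
gripper_to(.05,30); st("grip")
move_l([*g,.19],feed=.12); st("lift")
snap("side","s3")
E
```

```text
scene2 [0.514  0.2322 0.0549] [0.5166 0.2328]
side2 [0.5145 0.2304 0.0547] [0.5124 0.2278]
squat (array([ 0.4954, -0.2389,  0.0321]), np.float64(0.1209), 823)
down 13.64 [ 0.497  -0.2401  0.0816] F [ 0.3 -0.3  0.2] open 0.0854
grip 13.97 [ 0.4971 -0.2402  0.0824] F [-2.3  1.2  6. ] open 0.0667
lift 15.03 [ 0.4959 -0.2394  0.1889] F [ 0.2 -1.  -1.2] open 0.0666
```

View pics/s3.png

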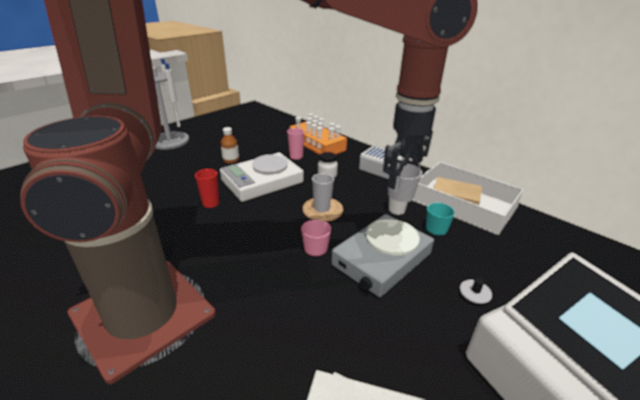

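Side view: the squat cup is held upright at (405,182) over the stirrer and the plate at (393,238) is free. I'll carry it to the pan, then move the tall cup to the stirrer.

```bash
python3 - <<'E'
from rob import *
C=(.5145,.2310)
for n in ["s3"]:
    z=np.load(n+".npz"); W=cloud(z["im"],z["d"],z["K"],z["D"],z["T"])
    m=(np.hypot(W[...,0]-PLATE[0],W[...,1]-PLATE[1])<.08)&(abs(W[...,2]-.0605)<.005); P=W[m]
    h=cv2.convexHull((P[:,:2]*1e4).astype(np.int32))[:,0]/1e4
    print("plate",circ(h).round(4))
move_l([*C,.19],feed=.25)
place(C,.0819)
gripper_to(.085); hold(.3); st("open")
move_l([*C,.25],feed=.2)
im,W=snap("wrist","w4"); print("squat",rim(W,C,.12,r=.06))
for n in("scene","side"):
    im,W=snap(n,n+"4"); print(n,rim(W,C,.12,r=.06))
E
```

```text
plate [ 0.4914 -0.2394  0.0599]
placed hit=True want 0.0819 18.73 [0.5139 0.231  0.0822] F [-1.3 -0.2  3.4] open 0.067
open 19.55 [0.5132 0.2307 0.0814] F [ 0.6 -0.4 -0.7] open 0.085
squat (array([0.5143, 0.2321, 0.032 ]), np.float64(0.1208), 905)
scene (array([0.5157, 0.2301, 0.0321]), np.float64(0.122), 115)
side (array([0.5157, 0.2285, 0.0321]), np.float64(0.1205), 98)
```

View pics/scene4.png

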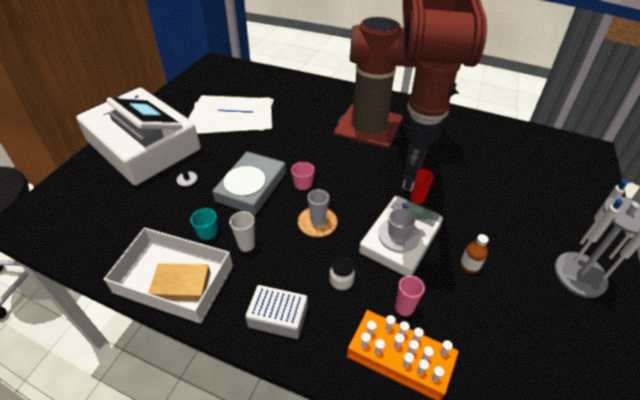

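Scene view: the squat cup is on the pan at (402,222) and the stirrer plate (244,181) is empty. Next the tall cup.

```bash
python3 - <<'E'
from rob import *
z=np.load("scene4.npz"); W=cloud(z["im"],z["d"],z["K"],z["D"],z["T"])
m=(np.hypot(W[...,0]-PLATE[0],W[...,1]-PLATE[1])<.08)&(abs(W[...,2]-.0605)<.005); P=W[m]
h=cv2.convexHull((P[:,:2]*1e4).astype(np.int32))[:,0]/1e4
print("plate",circ(h).round(4))
C=(.5105,.0035)
move_l([*C,.25],feed=.25)
move_l([*C,.12],feed=.2)
move_l([*C,.006+.072-.019],feed=.08,max_force=12); st("down")
b=observe()["eef_pos"][2]-.006
gripper_to(.045,30); st("grip")
D=(.4915,-.238)
move_l([*C,.19],feed=.15); move_l([*D,.19],feed=.25); st()
place(D,.06+b)
gripper_to(.085); hold(.3); st("open")
move_l([*D,.25],feed=.2)
im,W=snap("wrist","w5"); print("tall",rim(W,D,.155))
for n in("scene","side"):
    im,W=snap(n,n+"5"); print(n,rim(W,D,.155))
E
```

```text
plate [ 0.4927 -0.2359  0.0618]
down 23.46 [0.5109 0.0034 0.0594] F [ 0.7 -0.2  1.1] open 0.085
grip 23.86 [0.511  0.0034 0.0599] F [-2.5  0.5  5.6] open 0.054
 26.0 [ 0.4914 -0.2368  0.1896] F [-0.2  0.1 -1.8] open 0.0541
placed hit=True want 0.1134 27.36 [ 0.491  -0.238   0.1138] F [-1.5  1.3  4.6] open 0.0541
open 28.27 [ 0.4906 -0.2375  0.113 ] F [ 0.4  0.4 -0.5] open 0.085
tall (array([ 0.4902, -0.2362,  0.0262]), np.float64(0.1557), 936)
scene (array([ 0.4911, -0.2366,  0.0266]), np.float64(0.1569), 79)
side (array([ 0.4909, -0.2392,  0.0263]), np.float64(0.1557), 145)
```

View pics/side5.png

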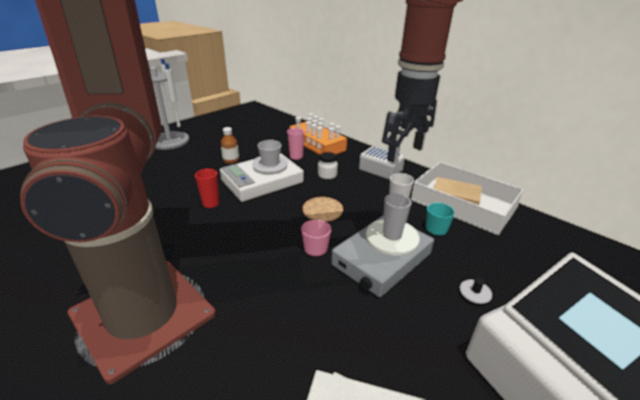

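Side view: the tall cup stands on the plate at (397,217) and the squat cup on the pan at (269,153), so the swap is done. Now the liner.

```bash
python3 - <<'E'
from rob import *
move_l([*LINER,.25],feed=.25)
im,W=snap("wrist","w6"); r=rim(W,LINER,.10); print(r)
g=(.6615,-.1425)
move_l([*g,.14],feed=.2)
move_l([*g,.060],feed=.07,max_force=12); st("down")
gripper_to(.045,25); st("grip")
move_l([*g,.245],feed=.15); st("lift")
im,W=snap("scene","s6")
E
```

```text
(array([ 0.6611, -0.1415,  0.0289]), np.float64(0.1008), 598)
down 32.23 [ 0.662  -0.1427  0.0607] F [0.7 0.4 0.2] open 0.0849
grip 32.6 [ 0.6619 -0.1427  0.0607] F [-0.5 -0.8  3.5] open 0.0584
lift 33.98 [ 0.6608 -0.1423  0.2434] F [ 1.   0.5 -0.2] open 0.0585
```

View pics/s6.png

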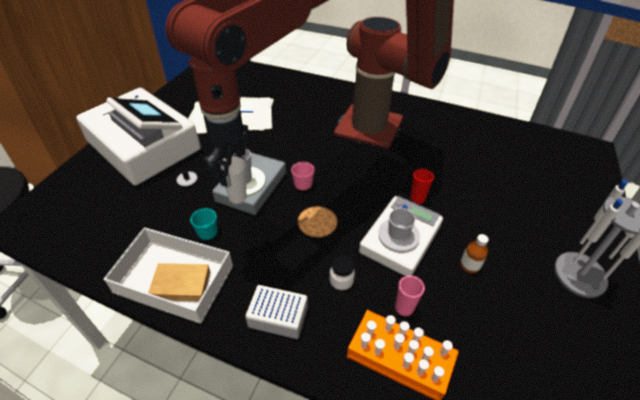

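View pics/w6.png

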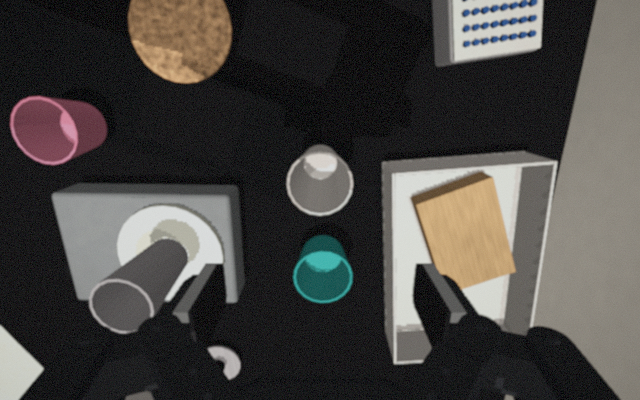

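Scene view: the liner hangs upright in the gripper at (238,178). The earlier wrist view showed it at (320,182) between the turquoise cup and the tray. I'll lower it into the squat cup at (402,222).

```bash
python3 - <<'E'
from rob import *
C=(.5150,.2302)
move_l([*C,.245],feed=.25); hold(.3); st()
move_l([*C,.16],feed=.12)
hit=move_l([*C,.1245-.003],feed=.04,max_force=5); st(f"ins {hit}, want .1245"); hold(.2)
snap("side","s7"); snap("scene","s7b")
E
```

```text
36.08 [0.5152 0.2297 0.2449] F [-0.2 -0.5 -0.9] open 0.0585
ins True, want .1245 37.76 [0.5146 0.2302 0.1247] F [0.  0.5 5.6] open 0.0583
```

View pics/s7.png

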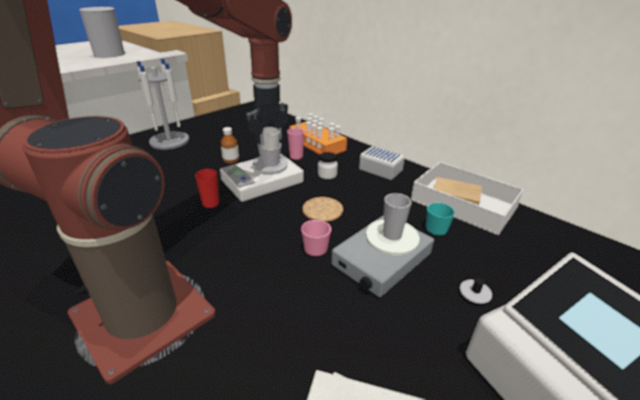

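Contact came at the seating height (0.1247 against 0.1245), and the side view shows the liner in the cup at (269,145). I'll release it and check.

```bash
python3 - <<'E'
from rob import *
C=(.5150,.2302)
gripper_to(.085); hold(.2); st("open")
move_l([*C,.27],feed=.15)
im,W=snap("wrist","w8"); print(rim(W,C,.164,r=.05))
for n in("scene","side"):
    im,W=snap(n,n+"8"); print(n,"liner",rim(W,C,.164))
    m=(np.hypot(W[...,0]-C[0],W[...,1]-C[1])>.0315)&(np.hypot(W[...,0]-C[0],W[...,1]-C[1])<.045)&(W[...,2]>.112)&(W[...,2]<.128)
    print("squat",circ(W[m]).round(4),m.sum())
E
```

```text
open 38.64 [0.5137 0.2299 0.1237] F [ 0.2 -0.2 -0.7] open 0.0849
(array([0.5136, 0.2311, 0.0289]), np.float64(0.1647), 840)
scene liner (array([0.5153, 0.2295, 0.0292]), np.float64(0.1658), 102)
squat [0.5154 0.23   0.0326] 63
side liner (array([0.5146, 0.2278, 0.0288]), np.float64(0.1649), 82)
squat [0.5149 0.2293 0.0328] 54
```

View pics/w8.png

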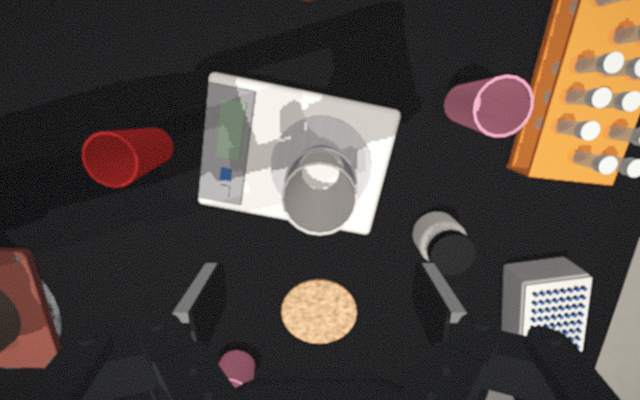

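Wrist view: the liner rim (320,192) sits centred in the squat cup, top at 0.165 as expected when seated. Jar and bottle haven't moved. Now the lid.

```bash
python3 - <<'E'
from rob import *
move_l([*[.515,.2302],.30],feed=.2)
movep([LID[0],LID[1],.25],O); hold(.2)
im,W=snap("wrist","w9"); 
c=LID
m=(np.hypot(W[...,0]-c[0],W[...,1]-c[1])<.05)&(abs(W[...,2]-.014)<.0045); P=W[m]
h=cv2.convexHull((P[:,:2]*1e4).astype(np.int32))[:,0]/1e4; print("flange",circ(h).round(4),m.sum())
m=(np.hypot(W[...,0]-c[0],W[...,1]-c[1])<.03)&(abs(W[...,2]-.044)<.004); print("knob",W[m].mean(0).round(4),m.sum())
st()
E
```

```text
flange [ 0.5135 -0.4377  0.0306] 1802
knob [ 0.5135 -0.4371  0.0437] 253
 42.85 [ 0.5129 -0.4375  0.2502] F [ 0.3  0.1 -0.6] open 0.0851
```

View pics/w9.png

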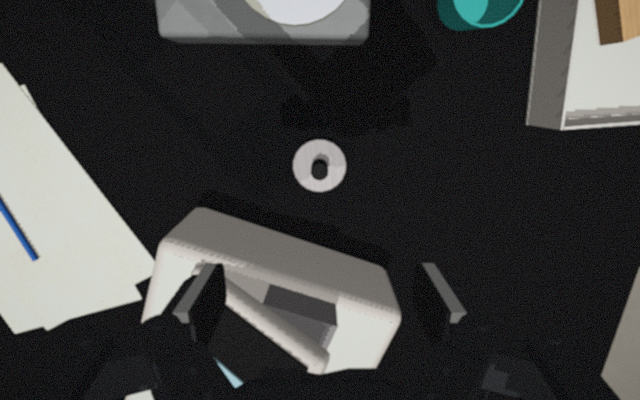

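Wrist view: lid at (320,165), the box's nearest corner well behind it. Descending.

```bash
python3 - <<'E'
from rob import *
g=(.5131,-.4378)
move_l([*g,.08],feed=.2)
hit=move_l([*g,.0175],feed=.05,max_force=8); st(f"down {hit}")
gripper_to(.01,30); st("grip")
move_l([*g,.23],feed=.15); st("lift")
D=(.4907,-.2376)
move_l([*D,.23],feed=.2); hold(.2); st()
snap("scene","s10"); snap("side","s10b")
E
```

```text
down False 45.25 [ 0.5134 -0.4381  0.018 ] F [0.  0.2 0.6] open 0.0848
grip 45.86 [ 0.5132 -0.4379  0.0177] F [ 0.2 -0.1  1.1] open 0.0191
lift 47.42 [ 0.5126 -0.4373  0.2285] F [-0.1  0.4 -0.9] open 0.0191
 48.78 [ 0.4906 -0.2385  0.2298] F [ 0.3 -0.2 -0.1] open 0.0187
```

View pics/s10b.png

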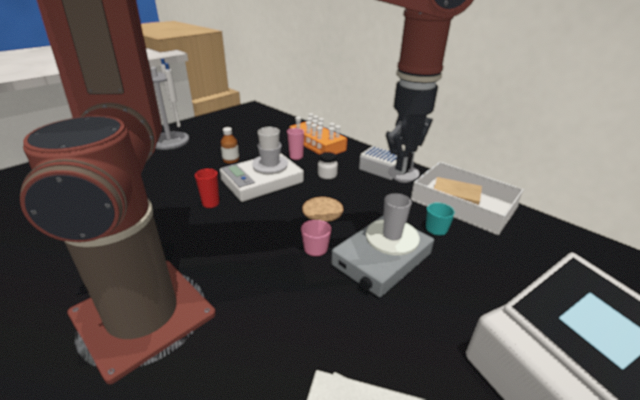

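```bash
python3 - <<'E'
from rob import *
for n in("s10","s10b"):
    z=np.load(n+".npz"); W=cloud(z["im"],z["d"],z["K"],z["D"],z["T"]); D=(.4907,-.2376)
    d=np.hypot(W[...,0]-D[0],W[...,1]-D[1])
    m=(d<.045)&(W[...,2]>.19)&(W[...,2]<.235); P=W[m]
    for a in np.arange(.19,.235,.004):
        k=P[(P[:,2]>=a)&(P[:,2]<a+.004)]
        if len(k): print(n,round(a,3),len(k),k.min(0).round(3),k.max(0).round(3))
    k=P[(P[:,2]>.217)&(P[:,2]<.231)]
    print("rim",rim(W,D,.155))
    im=z["im"]; c=(240,160) if n=="s10" else (397,180)
    cv2.imwrite(f"pics/{n}c.png",cv2.resize(im[c[1]-70:c[1]+70,c[0]-90:c[0]+90,::-1],None,fx=4,fy=4))
E
```

```text
s10 0.21 1 [ 0.5   -0.225  0.213] [ 0.5   -0.225  0.213]
s10 0.222 33 [ 0.471 -0.27   0.223] [ 0.522 -0.209  0.226]
s10 0.226 152 [ 0.461 -0.271  0.226] [ 0.522 -0.209  0.23 ]
s10 0.23 6 [ 0.481 -0.241  0.23 ] [ 0.508 -0.23   0.234]
s10 0.234 4 [ 0.477 -0.23   0.234] [ 0.505 -0.228  0.235]
rim (array([ 0.4912, -0.2366,  0.0266]), np.float64(0.1566), 84)
s10b 0.21 5 [ 0.474 -0.257  0.212] [ 0.487 -0.236  0.213]
s10b 0.214 15 [ 0.473 -0.26   0.214] [ 0.49  -0.234  0.217]
s10b 0.218 2 [ 0.475 -0.269  0.218] [ 0.487 -0.254  0.222]
s10b 0.222 84 [ 0.461 -0.271  0.222] [ 0.521 -0.21   0.226]
s10b 0.226 184 [ 0.461 -0.27   0.226] [ 0.52  -0.211  0.229]
s10b 0.23 18 [ 0.475 -0.25   0.23 ] [ 0.505 -0.23   0.234]
s10b 0.234 9 [ 0.476 -0.251  0.234] [ 0.506 -0.245  0.235]
rim (array([ 0.4908, -0.2389,  0.0263]), np.float64(0.1558), 149)
```

View pics/s10bc.png

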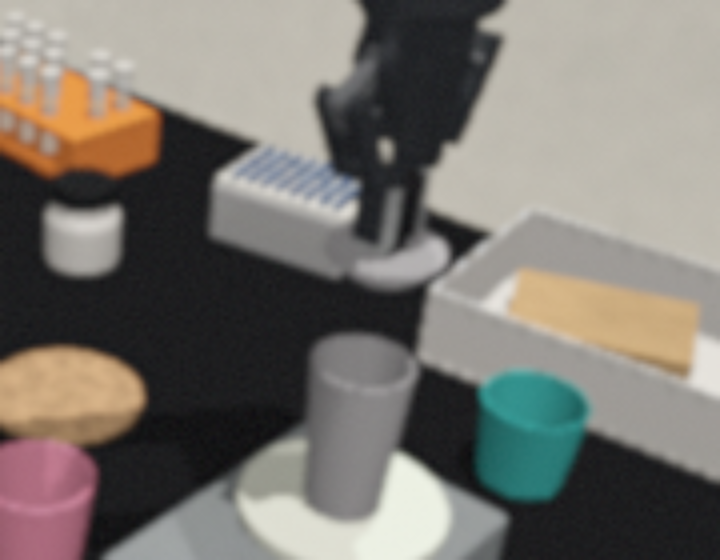

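Crop: the lid hangs level above the cup. Same-camera comparison puts it about 2 mm too far in −y, so I'll correct that and lower it.

```bash
python3 - <<'E'
from rob import *
D=(.4905,-.2357)
move_l([*D,.20],feed=.08); hold(.3); st()
move_l([*D,.180],feed=.06)
hit=move_l([*D,.160],feed=.02,max_force=4); st(f"seat {hit} want .1628"); hold(.2)
snap("side","s11"); snap("scene","s11b")
E
python3 - <<'E'
import cv2
im=cv2.imread("pics/s11.png"); cv2.imwrite("pics/s11c.png",cv2.resize(im[110:260,300:490],None,fx=4,fy=4))
E
```

```text
49.71 [ 0.4908 -0.2359  0.2005] F [ 0.4 -0.2 -0.4] open 0.0192
seat True want .1628 51.0 [ 0.4904 -0.2356  0.1627] F [0.4 0.5 4.7] open 0.019
```

View pics/s11c.png

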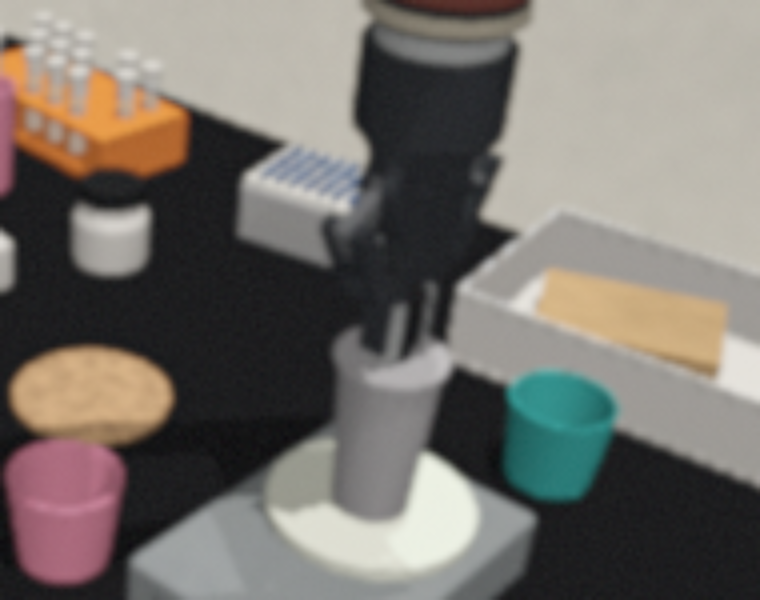

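The lid touched at 0.1627 against 0.1628 expected, and the crop shows the flange flush on the rim at (390,355). I'll release and check.

```bash
python3 - <<'E'
from rob import *
D=(.4905,-.2357)
gripper_to(.06); hold(.2); st("open")
move_l([*D,.25],feed=.1)
move_l([.45,-.05,.33],feed=.2); hold(.5)
for n in("scene","side"):
    im,W=snap(n,n+"12")
    d=np.hypot(W[...,0]-D[0],W[...,1]-D[1])
    m=(d<.045)&(abs(W[...,2]-.159)<.0045); P=W[m]
    h=cv2.convexHull((P[:,:2]*1e4).astype(np.int32))[:,0]/1e4
    A=np.c_[P[:,:2],np.ones(len(P))]; s=np.linalg.lstsq(A,P[:,2],rcond=None)[0]
    print(n,"flange",circ(h).round(4),"z",np.median(P[:,2]).round(4),"slope",s[:2].round(3))
    k=W[(d<.02)&(W[...,2]>.17)&(W[...,2]<.2)]; print(" knob top",np.percentile(k[:,2],95).round(4))
    m=(d<.03)&(W[...,2]>.08)&(W[...,2]<.145)
    Q=W[m]; Q=Q[(Q[:,2]<.11)]; print(" cup body circ z~.095",circ(Q).round(4))
    print(" liner",rim(W,(.515,.23),.164))
    print(" bottle",rim(W,(.5,.43),.115)," jar",rim(W,(.667,.13),.07))
st()
a=cv2.imread("pics/side12.png")[110:260,210:450]; cv2.imwrite("pics/s12c.png",cv2.resize(a,None,fx=3.3,fy=3.3))
E
```

```text
open 51.98 [ 0.4898 -0.2352  0.1617] F [-0.3 -0.6  0.3] open 0.06
scene flange [ 0.4918 -0.2355  0.0308] z 0.1602 slope [-0.005 -0.005]
 knob top 0.1918
 cup body circ z~.095 [ 0.49   -0.2368  0.0239]
 liner (array([0.5153, 0.2296, 0.0291]), np.float64(0.1655), 107)
 bottle (array([0.5014, 0.4301, 0.0085]), np.float64(0.1171), 67)  jar (array([0.6693, 0.1313, 0.0187]), np.float64(0.074), 317)
side flange [ 0.4916 -0.2384  0.0312] z 0.1594 slope [0.014 0.006]
 knob top 0.1902
 cup body circ z~.095 [ 0.4917 -0.2387  0.0238]
 liner (array([0.5146, 0.2283, 0.0291]), np.float64(0.1641), 94)
 bottle (array([0.4998, 0.4278, 0.009 ]), np.float64(0.116), 24)  jar (array([0.6662, 0.1287, 0.0201]), np.float64(0.0718), 119)
 54.79 [ 0.45 -0.05  0.33] F [ 0.5 -0.  -0.8] open 0.0601
```

View pics/s12c.png

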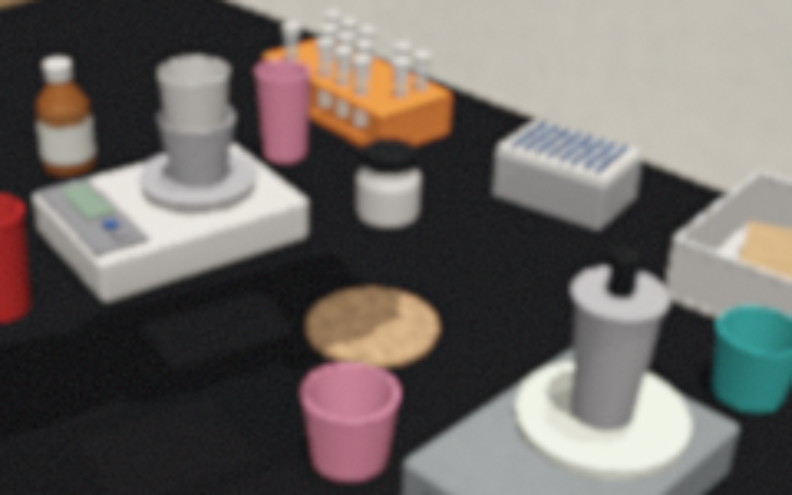

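View pics/scene12.png

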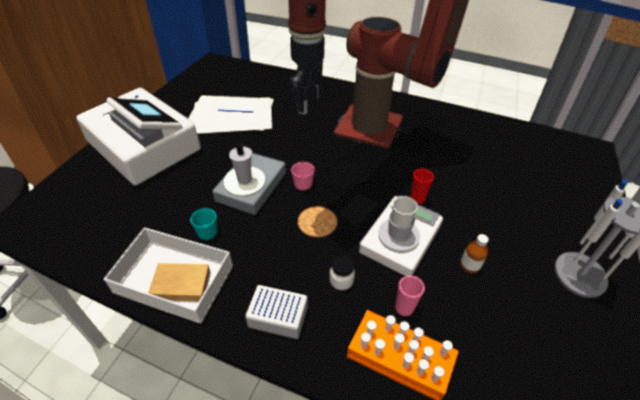

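Both views show the lidded tall cup on the stirrer (scene view 242,168) and the liner in the squat cup on the balance (402,215). The arm is clear, so I'm handing in.

```bash
python3 -c "
from plant import *
job_done()"
```

```text
the job is handed in; nothing more can be done
```

The job is handed in at about 55 s on the robot's clock. I parked the tall cup on the coaster, moved the squat cup to the balance pan and then the tall cup to the stirrer plate. After that I put the liner in the squat cup and the lid on the tall cup.

Last checks, from the scene and side cameras:
- **Cups:** both are within about 2 mm of the middle of their plate or pan.
- **Lid:** level on the tall cup, flange top at 0.159–0.160 m (0.159 expected). It is about 1–2 mm off the cup's axis.
- **Liner:** rim at 0.164–0.166 m (0.164 expected when fully down), centred in the squat cup to about 1 mm.
- **Bottle and jar:** not moved, to within 1–2 mm.
- **Arm:** clear of everything.

No check failed. The cameras disagree with each other by about 2–3 mm, as the calibration allows. Before lowering the lid I found it about 2 mm off centre over the cup and corrected for that.

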